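# Slide the mill home into its rack

## Robot

A 6-joint arm with a two-finger parallel gripper is mounted at the origin on a cart in front of the work surface, level with it; the furniture and walls round the work are solid. World frame = base frame: x ahead of the robot, y to its left, z up, the work surface at z = 0. Lengths are in m, angles in degrees, forces in N, time in s.
With the tool pointing down it reaches from about 0.3 to 0.75 m from the base axis. Payload 8.5 kg.
Tool frame: the origin (TCP) lies on the centre line of the jaws, within the pads' length; the fingertips stand 17 mm ahead of it and the grasp point (between the pads) lies 2 mm behind it (env.tcp_to_tips is the distance from the TCP to the fingertips, in m); z points along the fingers, y is the line along which they close (so a half turn about z gives the same grasp; the last joint's range is limited). The gripper opens to 85 mm and grips with 20 to 120 N. Pads are 22 mm wide; open, the fingers measure 114 mm over their backs; the gripper's body (76 mm by 85 mm) begins 54 mm behind the grasp point. The pads swing forward as they close: fully open they stand 13 mm farther back than shut.
Start: joints at [-85.101, 21.807, 74.336, -0, 83.858, -12.336], TCP at [0.163, -0.525, 0.248] pointing down, gripper open.
Joint ranges: [-178.18, 178.18], [-50.72, 133.34], [12.68, 142.11], [-81.47, 261.47], [9.98, 163.14], [-165.26, 165.26]. Speed limits (degrees/s): [136.94, 136.94, 180, 180, 180, 180].

## Interface

Orientations are given as a 3x3 rotation matrix whose columns are the frame's x, y, z axes.
In Python, from rig import env gives the robot as it stands. The module is installed in compiled form; this text tells all that it offers.
- The arm moves only by the shell command python3 -m pendant 'ROWS' [FORCE]. ROWS is JSON, a list of rows, each a list of 7 numbers: the opening, from 0 (shut) to 1 (fully open), then the shift along the tool's x, y, z in m, then the turn, a rotation vector about the tool's x, y, z in rad. A call has 1 to 5 rows; each row is the pose to reach, as a shift and turn from the pose commanded when the call began, along the tool's axes at that moment; what a row does not reach only later rows make up. A row lasts 1/8 s, in which the tool goes at most 62.5 mm and 10.7 degrees, less where a joint would pass 70% of its speed; a pose out of reach is approached as far as the arm can. A call with a gripper value outside its range is refused whole. The fingers move at their own pace and stop on an object; FORCE is the grip in N (left out, the last holds). Time passes only in rows, so rows that repeat a pose let the fingers close. It gives the time, the measured TCP pose, the force, the opening and the grip force at its end, in the units of the state.
- env.observe(): the state, without advancing time (a new reading comes with each control period).
- env.get_image(name): name is "scene" or "top" or "wrist"; returns a dict with "image" (384x512x3 uint8, blue, green, red), "fx", "fy", "cx", "cy" (pixels), "pose" (4x4, takes a point from camera to world coordinates). Camera axes: x right, y up, looking along -z (the intrinsics and any distortion apply to the point x, -y, -z); pixel columns grow to the right and rows downward; lengths in m; the calibration is good to about 2 mm. A picture is of the moment at which its call begins. There is no depth.
- env.close_job(): hands the job in; it is judged then, once.
Trained networks look in the newest picture that a camera, given by its name, has taken for a name from the list of things; names that differ only in an ending like _2 or _b are one class to them, and where a whole thing is asked for, a point or a joint stands for the part that bears it (a point fixed in the world has none). Each returns a list of dicts, best first, with "conf" (0 to 1); they miss things now and then, are a little off and sometimes report something else, mostly with a low value. They report only what shows in the picture. A call takes as long as a camera call.
- env.find_in(camera, thing): "bbox" ([centre column, centre row, width, height] in pixels, round what is visible of it).
- env.trace(camera, thing): "mask" (384x512 bool, what is visible of it) and "bbox" ([centre column, centre row, width, height] in pixels, round what is visible of it).
- env.tip_of(camera, thing): "centre" ([column, row] in pixels: a listed point, or the origin of a listed thing).
The state is a dict: "time_s": time; "q": joint angles; "qvel": joint speeds; "joint_efforts": joint torques, N m; "position": TCP position; "tool_rot": TCP orientation; "ft_force": force on the tool from outside, world axes, zero at the start; "wrist_torque": the same for the moment, N m; "grip_width": finger opening in m; "gripper_force": force on a finger pad.
Only numpy, scipy, OpenCV 4.12 (cv2) and the standard library are available. Lean on these libraries where they do the work, as an engineer would, in place of code of your own. Each camera call takes 0.05 s, during which the arm holds its last target. There are 200 camera calls.

## Task

Push the tall wooden mill across the worktop into the empty bay of the low wooden rack, until it stands upright against the rack's back rail. Push it low on its body, below the middle, so that it slides without tipping; do not grip it or lift it. Leave the shaker in the other bay, the squeeze bottle and the mug where they stand.

Things in the scene. Friction and masses are not known exactly. Their poses are not given: they have to be found in the camera images.
- mill: tall round wooden mill with a small metal ball on top, standing loose on the worktop to the right of the rack; 49 mm diameter, 130 mm high, about 0.11 to 0.23 kg; pushed higher than about 30 mm above the worktop it may tip. Origin: centre of its underside; z up along its axis.
- rack: pale wooden rack, fixed, 180 mm wide, no floor, two bays open to the robot's right. Origin: midway between the bay centres; x points into the bays (to the robot's left within 0.2 rad), y along the rail, z up. Bay centres y = +-44 mm, 64 mm clear width. Back rail's face at x = +26 mm, 55 mm high. Cheeks (14 mm) and divider (24 mm) 40 mm high, round noses to x = -10 (divider -15).
- mat: round cork disc, 54 mm diameter, flush with the worktop (cannot be moved or felt), at the centre of whichever bay is EMPTY, where the mill belongs. Origin: its centre; axes as the rack's. When the mill touches the back rail its axis is 1.5 mm past this centre along x, and the mill sticks out of the bay by 10 to 15 mm.
- shaker: small glass shaker with a grey cap, 44 mm diameter, 90 mm high, standing loose in the other bay; leave it alone. Origin: centre of its underside.
- squeeze_bottle: flat plastic squeeze bottle with an orange cap, 43 x 59 x 151 mm, loose, standing to the left of the rack, near the robot; leave it alone. Origin: centre of its underside.
- cup: dotted mug with one handle, 92 x 127 x 93 mm, loose, standing beyond the rack; leave it alone. Origin: centre of its underside.

How it is judged:
By the outcome, as a careful person would: the job done as asked, in the order asked, and still so for the second after the job is handed in, with the robot touching nothing.
It also fails if it takes over 51 s, if anything falls off the work surface, if the arm or the gripper's body presses on something with over 40 N, if the wrist force passes 120 N, or if a joint passes its speed limit or range.

## Working session

There is one attempt and no reset: what is moved stays moved. The work goes in short steps, Python scripts to look and compute and a shell command to move; the robot and the scene stay as the last step left them, time stands still between calls to the robot, and variables do not carry over. Pictures are saved under pics/ and viewed, at most 11 in all, crops included, and the job is handed in when it is done.

```bash
mkdir -p pics; cat > h.py <<'E'
import numpy as np, cv2
from rig import env
def ray(im,px):
    P=np.array(im["pose"]); d=np.array([(px[0]-im["cx"])/im["fx"],-(px[1]-im["cy"])/im["fy"],-1.])
    return P[:3,3],P[:3,:3]@d
def onz(im,px,z=0.):
    o,d=ray(im,px); return o+d*(z-o[2])/d[2]
E
python3 - <<'E'
from h import *
s=env.observe(); print(s["time_s"],s["position"],np.round(s["tool_rot"],3).tolist(),s["grip_width"])
ims=[]
for c in ["top","scene"]:
    im=env.get_image(c); ims.append(im["image"]); print(c,[k for k in im], im["fx"],np.round(im["pose"],3).tolist())
    for t in ["mill","rack","mat","shaker","squeeze_bottle","cup"]:
        r=env.tip_of(c,t); b=env.find_in(c,t)
        for x in r[:2]: print(t,"tip",np.round(x["centre"]),round(x["conf"],2),np.round(onz(im,x["centre"])[:2],3))
        for x in b[:1]: print(t,"box",np.round(x["bbox"]),round(x["conf"],2))
cv2.imwrite("pics/a.png",ims[0]);cv2.imwrite("pics/b.png",ims[1])
E
```

```text
0.0 [ 0.16295414 -0.52502884  0.24773379] [[0.955, 0.296, -0.0], [0.296, -0.955, 0.001], [0.0, -0.001, -1.0]] 0.08550507411618176
top ['image', 'fx', 'fy', 'cx', 'cy', 'pose'] 483.1016501368663 [[0.014, 0.997, -0.079, 0.469], [-1.0, 0.013, -0.01, 0.126], [-0.009, 0.079, 0.997, 1.302], [0.0, 0.0, 0.0, 1.0]]
mill tip [336. 196.] 0.9 [ 0.579 -0.053]
mill box [340. 197.  25.  26.] 0.68
rack tip [266. 215.] 0.96 [0.525 0.135]
rack tip [273. 224.] 0.3 [0.501 0.115]
rack box [262. 212.  21.  72.] 0.71
mat tip [267. 196.] 0.63 [0.577 0.132]
mat box [268. 195.  24.  19.] 0.86
shaker tip [271. 226.] 0.74 [0.495 0.121]
shaker box [268. 229.  16.  18.] 0.56
squeeze_bottle tip [196. 267.] 0.85 [0.382 0.321]
squeeze_bottle box [191. 271.  28.  23.] 0.88
cup tip [279. 127.] 0.65 [0.766 0.103]
cup box [279. 117.  48.  37.] 0.67
scene ['image', 'fx', 'fy', 'cx', 'cy', 'pose'] 490.24948690585643 [[-0.431, 0.727, -0.535, -0.094], [-0.902, -0.348, 0.255, 0.454], [-0.001, 0.592, 0.806, 1.016], [0.0, 0.0, 0.0, 1.0]]
mill tip [316. 170.] 0.77 [ 0.568 -0.04 ]
mill box [320. 151.  22.  39.] 0.8
rack tip [260. 201.] 0.7 [0.543 0.135]
rack box [257. 202.  52.  68.] 0.72
mat tip [253. 189.] 0.72 [0.583 0.135]
mat box [256. 184.  18.   7.] 0.64
shaker tip [268. 216.] 0.59 [0.492 0.138]
shaker box [270. 208.  16.  30.] 0.68
squeeze_bottle tip [218. 285.] 0.65 [0.376 0.323]
squeeze_bottle box [218. 266.  24.  45.] 0.7
cup tip [232. 135.] 0.76 [0.777 0.109]
cup box [228. 123.  44.  45.] 0.88
```

View pics/a.png

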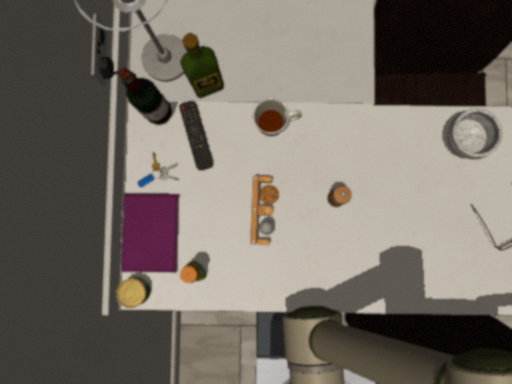

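View pics/b.png

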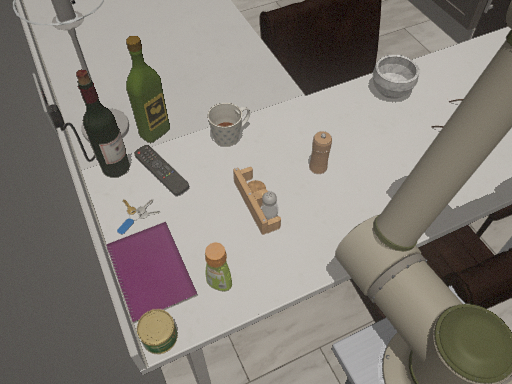

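The top picture shows the mill at about (340,196), the empty far bay with the mat at (268,195), and the shaker in the near bay at (267,228). The mug is at (272,118) and the bottle at (191,272). I'll go to a standoff behind the mill, tilted 45° so the gripper's body clears its top, and then measure the rack with the wrist camera.

```bash
cat >> h.py <<'E'
from scipy.spatial.transform import Rotation as Ro
def goal(p,yaw,tilt):
    "print shift+rotvec for TCP p, push heading yaw from +y (deg, ccw), tilt deg from down"
    s=env.observe(); R=np.array(s["tool_rot"])
    T=Ro.from_euler('z',yaw,degrees=True).as_matrix()@np.array([[0,1,0],[1,0,0],[0,0,-1.]])@Ro.from_euler('y',tilt,degrees=True).as_matrix()
    print("row",np.round(R.T@(np.array(p)-s["position"]),4).tolist(),np.round(Ro.from_matrix(R.T@T).as_rotvec(),4).tolist())
def st():
    s=env.observe(); print(round(s["time_s"],2),np.round(s["position"],4),np.round(s["tool_rot"],3).tolist(),np.round(s["q"]),np.round(s["ft_force"],1),round(s["grip_width"],4))
E
python3 - <<'E'
from h import *
goal([.57,-.21,.22],0,45)
im=env.get_image("top"); m=env.trace("top","rack")[0]["mask"]; r=cv2.minAreaRect(cv2.findNonZero(m.astype(np.uint8))); b=cv2.boxPoints(r)
print([np.round(onz(im,p,.04)[:2],3).tolist() for p in b])
E
```

```text
row [0.4822, -0.1805, 0.0283] [0.4973, 0.6749, -1.2004]
[[0.447, 0.179], [0.627, 0.174], [0.625, 0.113], [0.446, 0.119]]
```

```bash
python3 -m pendant '[[0.3,0.482,-0.18,0.028,0.497,0.675,-1.2],[0.3,0.482,-0.18,0.028,0.497,0.675,-1.2],[0.3,0.482,-0.18,0.028,0.497,0.675,-1.2],[0.3,0.482,-0.18,0.028,0.497,0.675,-1.2],[0.3,0.482,-0.18,0.028,0.497,0.675,-1.2]]'
python3 -c "
from h import *
st();goal([.57,-.21,.22],0,45)"
```

```text
time_s: 2.02
position: [0.4111, -0.3333, 0.2315]
tool_rot: [[0.429, 0.895, 0.12], [0.76, -0.429, 0.488], [0.488, -0.118, -0.865]]
ft_force: [0.1, -0.9, 0.3]
grip_width: 0.0251
gripper_force: 0.0
2.02 [ 0.4111 -0.3333  0.2315] [[0.429, 0.895, 0.12], [0.76, -0.429, 0.488], [0.488, -0.118, -0.865]] [-61.  28.  72.  20. 102. -33.] [ 0.1 -0.9  0.3] 0.0251
row [0.1563, 0.0907, 0.0891] [0.1776, 0.2404, -0.427]
```

```bash
python3 -m pendant '[[0.3,0.156,0.091,0.089,0.178,0.24,-0.427],[0.3,0.156,0.091,0.089,0.178,0.24,-0.427],[0.3,0.156,0.091,0.089,0.178,0.24,-0.427],[0.3,0.156,0.091,0.089,0.178,0.24,-0.427],[0.3,0.156,0.091,0.089,0.178,0.24,-0.427]]'
python3 - <<'E'
from h import *
st()
for c in ["wrist","top","scene"]:
    im=env.get_image(c)
    if c=="wrist": cv2.imwrite("pics/c.png",im["image"]); print(np.round(im["pose"],3).tolist(),im["fx"])
    for t in ["mill","rack","mat","shaker"]:
        for x in env.tip_of(c,t)[:2]: print(c,t,"tip",np.round(x["centre"],1),round(x["conf"],2),np.round(onz(im,x["centre"])[:2],3))
        for x in env.find_in(c,t)[:1]: print(c,t,"box",np.round(x["bbox"],1),round(x["conf"],2))
E
```

```text
time_s: 2.65
position: [0.5695, -0.2118, 0.2189]
tool_rot: [[0.005, 1.0, 0.0], [0.709, -0.004, 0.705], [0.705, -0.003, -0.709]]
ft_force: [0.5, 0.1, 0.5]
grip_width: 0.0258
gripper_force: 0.0
2.65 [ 0.5695 -0.2118  0.2189] [[0.005, 1.0, 0.0], [0.709, -0.004, 0.705], [0.705, -0.003, -0.709]] [-44.  40.  59.  33. 112. -39.] [0.5 0.1 0.5] 0.0258
[[1.0, 0.005, 0.002, 0.57], [-0.004, 0.885, -0.465, -0.247], [-0.004, 0.465, 0.885, 0.362], [0.0, 0.0, 0.0, 1.0]] 294.75129586646506
wrist mill tip [261.8 181.2] 0.73 [ 0.574 -0.045]
wrist mill box [264.3 160.2  43.6  84.4] 0.97
wrist rack tip [237.6  90.3] 0.56 [0.534 0.13 ]
wrist rack box [239.6  71.3 113.9  55.3] 0.61
wrist mat tip [266.3  87.2] 0.86 [0.583 0.137]
wrist mat box [264.5  90.4  29.4  23.6] 0.88
wrist shaker tip [212.1  86.3] 0.81 [0.491 0.14 ]
wrist shaker box [210.8  65.1  29.7  60. ] 0.97
top mill tip [335.2 193.5] 0.84 [ 0.585 -0.052]
top mill tip [267.  213.3] 0.62 [0.529 0.132]
top mill box [339.9 196.2  22.9  24.7] 0.72
top rack tip [268.2 213.3] 0.67 [0.529 0.129]
top rack box [261.5 211.4  21.3  71.2] 0.6
top mat tip [267.9 194.5] 0.76 [0.58 0.13]
top mat box [268.9 195.8  24.1  16.3] 0.57
top shaker tip [271.5 228.9] 0.5 [0.488 0.119]
top shaker box [269.4 227.7  12.8  15. ] 0.57
scene mill tip [315.7 169.7] 0.6 [ 0.569 -0.041]
scene mill box [318.8 152.7  24.1  43.2] 0.65
scene rack tip [258.3 199. ] 0.89 [0.55  0.137]
scene rack box [255.2 201.3  52.1  69.2] 0.73
scene mat tip [252.5 185.1] 0.42 [0.596 0.131]
scene mat box [257.1 184.2  21.5   9.2] 0.66
scene shaker tip [270.1 216.8] 0.8 [0.488 0.134]
scene shaker box [269.7 206.1  15.6  26.5] 0.65
```

View pics/c.png

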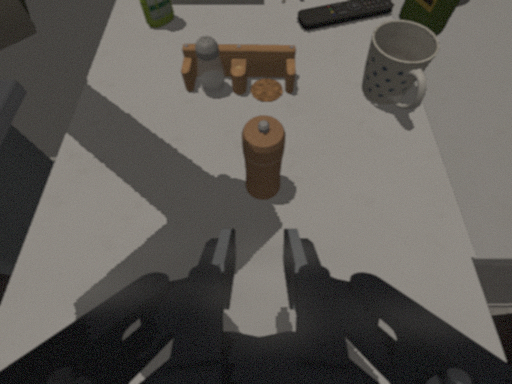

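The wrist view shows the mill's base at (263,197), the mat at (267,91), the divider at (239,78), the right cheek at (291,78) and the shaker at (209,65). The rail is almost level in the picture. I'll turn these points into positions.

```bash
python3 - <<'E'
from h import *
im=env.get_image("wrist")
for n,p,z in [("millfront",(263,197),0),("mat",(267,90.5),0),("matL",(252,90.5),0),("matR",(282,90.5),0),("div_foot",(239,93),0),("cheekR_foot",(291,92),0),("cheekL_foot",(189,91),0),("railtopL",(184,45),.055),("railtopR",(295,46),.055),("ball",(264,126),.13)]:
    print(n,np.round(onz(im,p,z)[:2],4))
g=cv2.resize(im["image"][30:110,170:310],None,fx=5,fy=5,interpolation=cv2.INTER_CUBIC); cv2.imwrite("pics/d.png",g)
E
```

```text
millfront [ 0.575  -0.0701]
mat [0.584  0.1294]
matL [0.5587 0.1296]
matR [0.6092 0.1291]
div_foot [0.537 0.124]
cheekR_foot [0.6241 0.1256]
cheekL_foot [0.4527 0.1293]
railtopL [0.452 0.172]
railtopR [0.6277 0.1679]
ball [ 0.5751 -0.0547]
```

View pics/d.png

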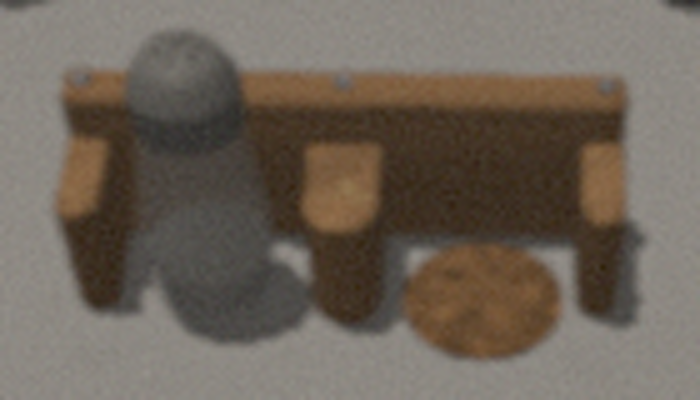

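```bash
python3 -c "
from h import *
goal([.574,-.14,.027],-2,45)"
```

```text
row [-0.0843, 0.0049, 0.1871] [-0.0236, 0.0025, 0.0198]
```

```bash
python3 -m pendant '[[0.3,-0.021,0.001,0.047,-0.024,0.002,0.02],[0.3,-0.042,0.0025,0.0935,-0.024,0.002,0.02],[0.3,-0.063,0.004,0.14,-0.024,0.002,0.02],[0.3,-0.078,0.005,0.173,-0.024,0.002,0.02],[0.3,-0.084,0.005,0.187,-0.024,0.002,0.02]]'
python3 - <<'E'
from h import *
st(); im=env.get_image("wrist"); cv2.imwrite("pics/e.png",im["image"])
for t in ["mill","mat"]: print([ (np.round(onz(im,x["centre"])[:2],4),x["conf"]) for x in env.tip_of("wrist",t)[:1]], env.find_in("wrist",t)[:1])
goal([.575,-.09,.027],-3,45)
E
```

```text
time_s: 4.68
position: [0.5737, -0.139, 0.0258]
tool_rot: [[0.026, 0.999, 0.023], [0.706, -0.035, 0.707], [0.708, -0.002, -0.706]]
ft_force: [-0.3, 0.1, 0.9]
grip_width: 0.0258
gripper_force: 0.0
4.67 [ 0.5737 -0.139   0.0258] [[0.026, 0.999, 0.023], [0.706, -0.035, 0.707], [0.708, -0.002, -0.706]] [-39.  49.  76.  34.  87. -49.] [-0.3  0.1  0.9] 0.0258
[(array([ 0.5738, -0.0503]), 0.62)] [{'bbox': [254.2, 85.8, 114.6, 169.9], 'conf': 0.86}]
[] []
row [0.0348, -0.0015, 0.0369] [-0.01, 0.0019, 0.0134]
```

View pics/e.png

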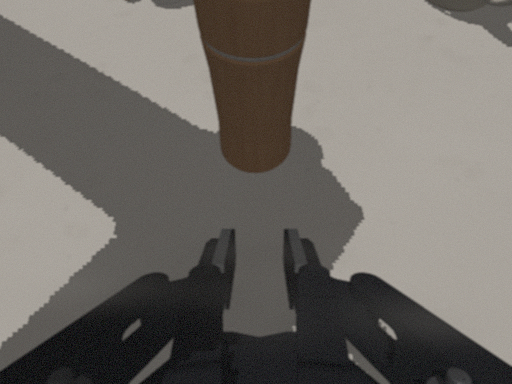

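The mill's foot is at (255,150), centred between the fingers at cols 228–292 to within about 3 mm. Next is a gentle approach to contact.

```bash
python3 -m pendant '[[0.3,0.008,-0.0005,0.009,-0.01,0.002,0.013],[0.3,0.017,-0.001,0.018,-0.01,0.002,0.013],[0.3,0.026,-0.0018,0.027,-0.01,0.002,0.013],[0.3,0.032,-0.0023,0.034,-0.01,0.002,0.013],[0.3,0.035,-0.0025,0.036,-0.01,0.002,0.013]]'
python3 - <<'E'
from h import *
st(); goal([.583,.06,.027],-3,45)
E
```

```text
time_s: 5.55
position: [0.5733, -0.0888, 0.0265]
tool_rot: [[0.037, 0.999, 0.034], [0.705, -0.051, 0.707], [0.708, -0.002, -0.706]]
ft_force: [-0.5, -0.9, -1.0]
grip_width: 0.0257
gripper_force: 0.4
5.55 [ 0.5733 -0.0888  0.0265] [[0.037, 0.999, 0.034], [0.705, -0.051, 0.707], [0.708, -0.002, -0.706]] [-36.  48.  80.  37.  83. -48.] [-0.5 -0.9 -1. ] 0.0257
row [0.1056, 0.0021, 0.1053] [-0.0027, -0.0015, -0.0004]
```

```bash
python3 -m pendant '[[0.3,0.004,0,0.004,0,0,0],[0.3,0.008,0.0002,0.008,0,0,0],[0.3,0.013,0.0003,0.013,0,0,0],[0.3,0.018,0.0004,0.018,0,0,0],[0.3,0.023,0.0005,0.023,0,0,0]]'
python3 - <<'E'
from h import *
st(); im=env.get_image("wrist"); cv2.imwrite("pics/f.png",im["image"])
E
```

```text
time_s: 6.18
position: [0.5756, -0.0566, 0.0266]
tool_rot: [[0.038, 0.999, 0.035], [0.705, -0.052, 0.707], [0.708, -0.002, -0.706]]
ft_force: [-0.7, -0.4, -0.8]
grip_width: 0.0256
gripper_force: 0.4
6.17 [ 0.5756 -0.0566  0.0266] [[0.038, 0.999, 0.035], [0.705, -0.052, 0.707], [0.708, -0.002, -0.706]] [-33.  47.  82.  38.  80. -47.] [-0.7 -0.4 -0.8] 0.0256
```

View pics/f.png

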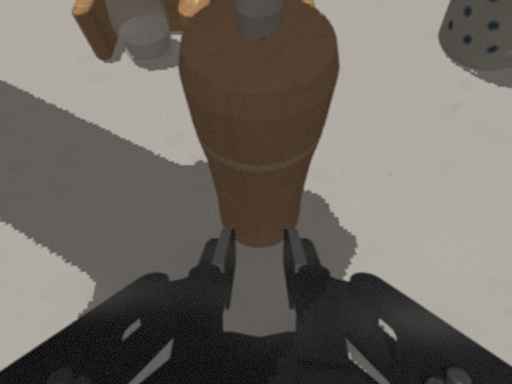

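The mill stands upright, cradled between the fingertips at (234,235) and (290,235), so I'll keep pushing.

```bash
python3 -m pendant '[[0.3,0.006,0,0.006,0,0,0],[0.3,0.012,0,0.012,0,0,0],[0.3,0.018,0.0001,0.018,0,0,0],[0.3,0.024,0.0002,0.024,0,0,0],[0.3,0.03,0.0002,0.03,0,0,0]]'
python3 -m pendant '[[0.3,0.006,0,0.006,0,0,0],[0.3,0.012,0,0.012,0,0,0],[0.3,0.018,0.0001,0.018,0,0,0],[0.3,0.024,0.0002,0.024,0,0,0],[0.3,0.028,0.0002,0.028,0,0,0]]'
python3 - <<'E'
from h import *
st(); im=env.get_image("wrist"); cv2.imwrite("pics/g.png",im["image"])
E
```

```text
time_s: 6.85
position: [0.578, -0.0141, 0.0267]
tool_rot: [[0.038, 0.999, 0.035], [0.705, -0.051, 0.707], [0.708, -0.002, -0.706]]
ft_force: [0.2, -0.6, -0.9]
grip_width: 0.0256
gripper_force: 0.5
time_s: 7.48
position: [0.5802, 0.0254, 0.0267]
tool_rot: [[0.038, 0.999, 0.035], [0.705, -0.051, 0.707], [0.708, -0.002, -0.706]]
ft_force: [0.6, -1.6, -1.4]
grip_width: 0.0257
gripper_force: 0.4
7.47 [0.5802 0.0254 0.0267] [[0.038, 0.999, 0.035], [0.705, -0.051, 0.707], [0.708, -0.002, -0.706]] [-26.  46.  86.  43.  75. -44.] [ 0.6 -1.6 -1.4] 0.0257
```

View pics/g.png

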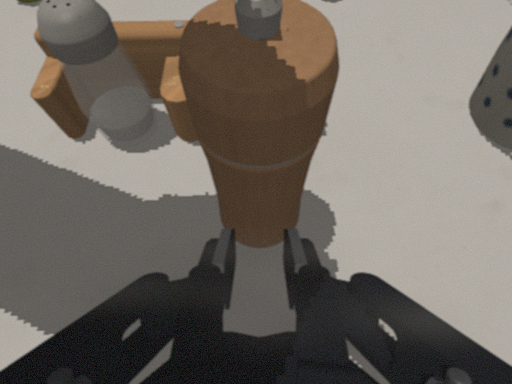

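The mill is upright and still cradled, with the divider's foot at about (194,141) and the left cheek's foot at (77,135). I'll check the lateral position from these.

```bash
python3 - <<'E'
from h import *
im=env.get_image("wrist"); s=env.observe()
for p in [(194,142),(77,136)]: print(np.round(onz(im,p)[:2],4))
for p in [(40,93),(178,101)]: print("top40",np.round(onz(im,p,.04)[:2],4))
print("mill",np.round(onz(im,(260,244))[:2],4))
E
```

```text
[0.5388 0.12  ]
[0.4542 0.1299]
top40 [0.4535 0.131 ]
top40 [0.5373 0.1199]
mill [0.5818 0.0428]
```

```bash
python3 -m pendant '[[0.3,0.006,-0.0001,0.006,0,0,0],[0.3,0.012,-0.0003,0.012,0,0,0],[0.3,0.018,-0.0006,0.018,0,0,0],[0.3,0.023,-0.0008,0.023,0,0,0],[0.3,0.028,-0.001,0.028,0,0,0]]'
python3 -m pendant '[[0.3,0.0025,0,0.0025,0,0,0],[0.3,0.005,-0.0001,0.005,0,0,0],[0.3,0.0075,-0.0002,0.0075,0,0,0],[0.3,0.0095,-0.0003,0.0095,0,0,0],[0.3,0.0115,-0.0003,0.0115,0,0,0]]'
python3 - <<'E'
from h import *
im=env.get_image("wrist"); cv2.imwrite("pics/i.png",im["image"])
E
```

```text
time_s: 8.2
position: [0.5813, 0.0649, 0.0268]
tool_rot: [[0.038, 0.999, 0.035], [0.705, -0.051, 0.707], [0.708, -0.002, -0.706]]
ft_force: [-0.3, -0.5, -0.1]
grip_width: 0.0261
gripper_force: 0.5
time_s: 8.82
position: [0.5818, 0.0807, 0.0268]
tool_rot: [[0.038, 0.999, 0.035], [0.705, -0.052, 0.707], [0.708, -0.002, -0.706]]
ft_force: [0.8, -1.5, 0.0]
grip_width: 0.0254
gripper_force: 0.5
```

View pics/i.png

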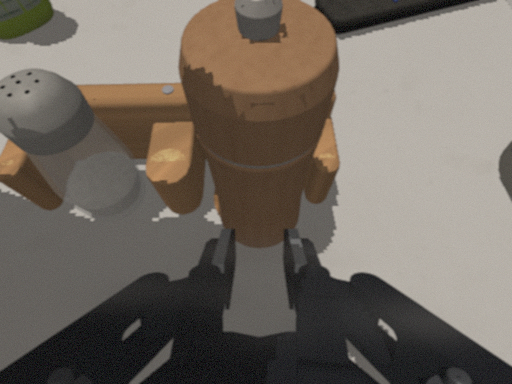

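The mill is between the divider (inner edge near col 205) and the right cheek (near col 308), nearly centred at 260. I'll creep to the rail and watch the force.

```bash
python3 -m pendant '[[0.3,0.001,0,0.001,0,0,0],[0.3,0.002,-0.0001,0.002,0,0,0],[0.3,0.003,-0.0001,0.003,0,0,0],[0.3,0.004,-0.0002,0.004,0,0,0],[0.3,0.005,-0.0002,0.005,0,0,0]]'
python3 -m pendant '[[0.3,0.0007,0,0.0007,0,0,0],[0.3,0.0014,0,0.0014,0,0,0],[0.3,0.0021,0,0.0021,0,0,0],[0.3,0.0021,0,0.0021,0,0,0]]'
```

```text
time_s: 9.5
position: [0.582, 0.0878, 0.0268]
tool_rot: [[0.038, 0.999, 0.035], [0.705, -0.052, 0.707], [0.708, -0.002, -0.706]]
ft_force: [-0.2, -1.6, -0.2]
grip_width: 0.0258
gripper_force: 0.5
time_s: 10.0
position: [0.5821, 0.0908, 0.0268]
tool_rot: [[0.038, 0.999, 0.035], [0.705, -0.051, 0.707], [0.708, -0.002, -0.706]]
ft_force: [0.4, -0.4, -0.2]
grip_width: 0.0261
gripper_force: 0.2
```

```bash
python3 -m pendant '[[0.3,0.0005,0,0.0005,0,0,0],[0.3,0.001,0,0.001,0,0,0],[0.3,0.0015,0,0.0015,0,0,0],[0.3,0.0015,0,0.0015,0,0,0]]'
```

```text
time_s: 10.5
position: [0.5822, 0.0928, 0.0269]
tool_rot: [[0.038, 0.999, 0.035], [0.705, -0.052, 0.707], [0.708, -0.002, -0.706]]
ft_force: [0.1, -0.5, -0.5]
grip_width: 0.0257
gripper_force: 0.3
```

```bash
python3 -m pendant '[[0.3,0.0005,0,0.0005,0,0,0],[0.3,0.001,0,0.001,0,0,0],[0.3,0.0015,0,0.0015,0,0,0],[0.3,0.0015,0,0.0015,0,0,0]]' | grep -E "pos|ft"
python3 - <<'E'
from h import *
im=env.get_image("wrist"); cv2.imwrite("pics/j.png",im["image"])
E
```

```text
position: [0.5823, 0.095, 0.0268]
ft_force: [0.8, -0.5, -1.1]
```

View pics/j.png

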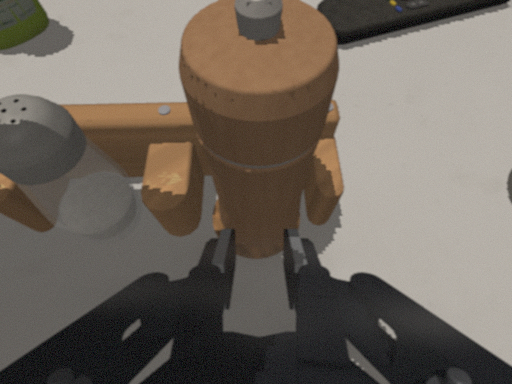

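The mill is in the bay and the brown patch below its base, near (260,250), may be the mat's front edge. I'll zoom in.

```bash
python3 - <<'E'
from h import *
g=cv2.imread("pics/j.png")[90:270,130:360]; g=cv2.convertScaleAbs(cv2.resize(g,None,fx=3.3,fy=3.3,interpolation=cv2.INTER_CUBIC),alpha=1.3)
cv2.imwrite("pics/k.png",g)
E
```

```text
(no output)
```

View pics/k.png

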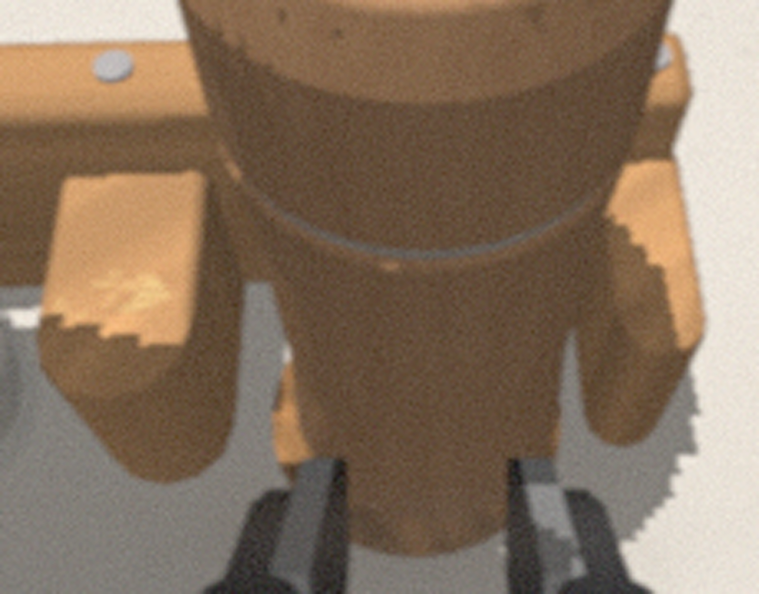

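The mat's rim shows a few mm in front of the mill and on its left, so the mill is about 2 mm right of centre, with 7 mm of slack. The force is still only sliding friction, so I'll creep on with a slight leftward bias.

```bash
python3 -m pendant '[[0.3,0.0005,-0.0003,0.0005,0,0,0],[0.3,0.001,-0.0007,0.001,0,0,0],[0.3,0.0015,-0.001,0.0015,0,0,0],[0.3,0.0015,-0.001,0.0015,0,0,0]]' | grep -E "pos|ft"
python3 -m pendant '[[0.3,0.0005,-0.0001,0.0005,0,0,0],[0.3,0.001,-0.0003,0.001,0,0,0],[0.3,0.001,-0.0003,0.001,0,0,0]]' | grep -E "pos|ft"
```

```text
position: [0.5821, 0.0959, 0.0268]
ft_force: [0.5, -8.4, -1.0]
position: [0.5822, 0.0963, 0.0268]
ft_force: [-0.2, -14.9, 0.3]
```

Force rose to 15 N, so the mill is against the rail. I'll back off along the push line.

```bash
python3 -m pendant '[[0.3,-0.003,0,-0.003,0,0,0],[0.3,-0.01,0,-0.01,0,0,0],[0.3,-0.025,0,-0.025,0,0,0],[0.3,-0.05,0,-0.05,0,0,0],[0.3,-0.075,0,-0.08,0,0,0]]' | grep -E "pos|ft"
python3 -m pendant '[[0.3,0.0,0,-0.05,0,0,0],[0.3,0.0,0,-0.1,0,0,0],[0.3,0.0,0,-0.15,0,0,0],[0.3,0,0,-0.15,0,0,0]]' | grep -E "pos|ft"
python3 - <<'E'
from h import *
im=env.get_image("wrist"); g=im["image"]
for t in ["mill","shaker","mat"]: print(t,[(np.round(onz(im,x["centre"])[:2],4),round(x["conf"],2)) for x in env.tip_of("wrist",t)[:1]])
c=env.find_in("wrist","mill")[0]["bbox"]; print(c)
x,y=int(np.clip(c[0]-100,0,312)),int(np.clip(c[1]-75,0,234)); print(x,y)
cv2.imwrite("pics/l.png",cv2.resize(g[y:y+150,x:x+200],None,fx=4,fy=4,interpolation=cv2.INTER_CUBIC))
E
```

```text
position: [0.5752, -0.0128, 0.0301]
ft_force: [1.0, -0.3, -0.0]
position: [0.5707, -0.1208, 0.1381]
ft_force: [-0.2, -0.4, -1.0]
mill [(array([0.5844, 0.1311]), 0.87)]
shaker [(array([0.4945, 0.1345]), 0.61)]
mat [(array([0.5814, 0.1284]), 0.48)]
[258.8, 51.5, 45.3, 102.4]
158 0
```

View pics/l.png

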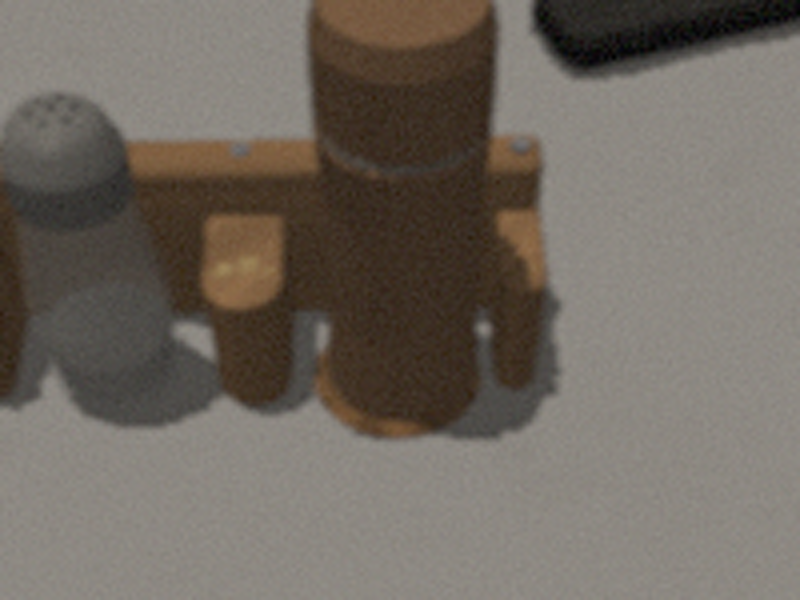

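The mill stands upright against the rail, with its base at crop (400,410). It covers the mat apart from a rim of 2–3 mm, and the shaker and rack are where they were. The arm is clear, so I'll hand in.

```bash
python3 -c "
from rig import env
print(env.close_job())"
```

```text
the job is handed in; nothing more can be done
None
```

I pushed the mill low on its body into the empty bay; it stands upright against the back rail, the arm touched nothing else, and I handed the job in (about 13 s used).

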